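# Feed a specimen carrier under the scribing guard with a push stick

## Task

Pick up the wooden push stick by its dark handle and use its nose to feed the specimen carrier from the lead-in through the guarded guide channel, past the brake, until it sits snugly against the red sprung buffer, pressing the buffer in gently by a few millimetres but never forcing it near the end of its travel. Leave the carrier nipped there, draw the stick out and stand it back on its sole on the bench, off the jig. Touch the carrier only with the stick, do not force the stick against the jig, and leave the bottle and vial where they stand.

Things in the scene. Friction and masses are not known exactly. Their poses are not given: they have to be found in the camera images.
- jig: Fixed plywood guide jig, 295 long, 110 wide; base (board and plywood) 24 mm thick, from x = -130 to +165 mm, its top is the channel floor. Origin: on the bench under the mouth of the guarded tunnel, on the channel's centreline; x = feed direction along the channel, y to its left, z up. From x = 0 on the channel is 42 mm wide between rails with tops 42 mm above the bench.
- lead_in (a point): Middle of the open lead-in trough on the channel floor, at jig x = -80 mm. The trough runs from x = -128 to -40 mm, 68 mm wide between wooden rails whose tops are 40 mm above the bench; from -40 to 0 mm it funnels down to 42 mm wide.
- guard (a point): Middle of the yellow bar over the tunnel mouth, jig x = 4 mm, its underside 64 mm above the bench. A clear plastic guard with an open window in its roof covers the channel from x = 4 to 124 mm; its highest point is 73 mm above the bench.
- brake (a point): Where a black sprung brake shoe, part of the jig, sticks out of the +y rail into the channel (jig x = 66 mm, with a ramp that begins at 43 mm). It rubs on the carrier from the moment the carrier's front reaches the ramp: the push force then rises by some 3 to 9 N (friction varies) and stays raised. When the stick leaves, it holds the carrier against the buffer's push.
- stop_board: Fixed dark board, 15.5 mm thick, under the jig's plywood (its height counts in the 24 mm), same origin and axes as the jig. It carries the clamped stop with its red sprung buffer: 1.5 N per mm, travel 10 mm, pressed along +x. The stop is set anew each time: the buffer's resting face lies anywhere from jig x = 85 to 110 mm and no reading gives it: find it by feel.
- carrier: Loose wooden slip with a brown lump of rock fixed on it, 56 long (x), 40 wide (y), 12 mm thick, 34 mm high with the lump, 0.15 kg. Origin: centre of its underside. It starts in the lead-in trough on the channel floor, a little off-centre and turned; its long axis x points along the feed direction.
- push_stick: Loose wooden push stick, 0.09 kg, standing on its flat sole. Sole bar 130 long (x from -35 to +95 mm), 24 wide (y), 14 mm high; dark handle 44 long (x -22 to +22 mm), 20 wide (y), from 14 up to 62 mm high. Origin: on the sole under the middle of the handle; x points to the nose, z up.
- stick_nose (a point): Middle of the nose face of the push stick, 95 mm ahead of its origin and 7 mm above its sole.
- stick_grip (a point): Grip point in the middle of the handle, 46 mm above the sole; pinch across the handle's 20 mm width (stick y).
- consolidant: Bystander: brown bottle with a black cap, 54 mm wide, 105 mm high; origin under its centre.
- vial: Bystander: small clear vial with a blue cap, 32 mm wide, 64 mm high; origin under its centre.
Mind the look-alikes: they are no part of the job. Of the things shaped like the push_stick, the wooden one is meant.

How it is judged:
By the outcome, as a careful person would: the job done as asked, in the order asked, and still so for the second after the job is handed in, with the robot touching nothing.
It also fails if it takes over 72 s, if anything falls off the work surface, if the arm or the gripper's body presses on something with over 40 N, if the wrist force passes 120 N, or if a joint passes its speed limit or range.

## Robot

A 7-joint arm with a two-finger parallel gripper is mounted at the origin on a cart in front of the work surface, level with it; the furniture and walls round the work are solid. World frame = base frame: x ahead of the robot, y to its left, z up, the work surface at z = 0. Lengths are in mm, angles in rad, forces in N, time in s.
With the tool pointing down it reaches from about 425 to 1025 mm from the base axis. Payload 9.4 kg.
Tool frame: the origin (TCP) lies on the front face of the gripper's body, between the roots of the fingers; the fingertips stand robot.tip_reach ahead of it and the grasp point (between the pads) lies 54 mm ahead of it (robot.tip_reach is the distance from the TCP to the fingertips, in mm); z points along the fingers, y is the direction in which the jaws open and shut (so a half turn about z gives the same grasp; the last joint's range is limited). The gripper opens to 85 mm and grips with 20 to 120 N. Pads are 22 mm wide; open, the fingers measure 114 mm over their backs; the gripper's body (76 mm by 85 mm) begins 54 mm behind the grasp point. The pads swing forward as they close: fully open they stand 13 mm farther back than shut.
Start: joints at [-1.278, 0.599, -0.003, 1.599, 0.002, 0.943, -0.08], TCP at [262.037, 675.989, 303.875] pointing down, gripper open.
Joint ranges: [-2.57, 2.57], [-0.35, 1.97], [-1.29, 1.29], [0.11, 2.56], [-1.05, 4.19], [0.11, 1.86], [-2.63, 2.63]. Speed limits (rad/s): [2.22, 2.22, 3.01, 3.01, 3.14, 3.14, 3.14].

## Interface

Orientations are given as a 3x3 rotation matrix whose columns are the frame's x, y, z axes.
In Python, from plant import robot, cams gives the robot as it stands. Calls block until the motion is done:
- robot.reach(position, orientation): joint-space move of the TCP to a pose.
- robot.line_to(position, rot=None, feed=150): straight line of the TCP; rot=None keeps the orientation; feed is the mean speed in mm/s.
- robot.movej(angles): joint-space move.
- robot.gripper_to(opening, newtons=None): opening from 0.0 (shut) to 1.0 (fully open); newtons is the grip in N (None keeps the last); returns when the fingers have stopped.
- robot.dwell(seconds).
- robot.inverse_kinematics(position, orientation): joint angles nearest the present ones, or None.
- cams.grab_frame(name): name is "scene" or "top" or "wrist"; returns (picture, depth): 480x640x3 uint8, red, green, blue; 480x640 float32, mm along the optical axis (not along the pixel's ray), 0 where there is no reading.
- cams.camera_params(name): a dict with "mtx" (3x3 intrinsics, pixels), "eye" and "rotation" of the camera in the world. Camera axes: x right, y down, z forward; pixel columns grow to the right and rows downward; lengths in mm; the calibration is good to about 2 mm. A picture is of the moment at which its call begins: read the wrist's pose just before it. camera_params takes no time and is no camera call; for the wrist camera it gives the pose at the moment of the call.
A pose or a line that the arm cannot do raises robot.PlanningError and nothing moves.
- robot.sign_off(): hands the job in, once; it reports no verdict.
Readings, each from a call of its own:
- robot.current_clock(): time.
- robot.current_joint_positions(): joint angles.
- robot.current_qvel(): joint speeds.
- robot.current_tau(): joint torques, N m.
- robot.current_tool_pos(): TCP position.
- robot.current_tool_rot(): TCP orientation.
- robot.current_ft_force(): force on the tool from outside, world axes, zero at the start.
- robot.current_torque(): the same for the moment, N m.
- robot.current_width(): opening from 0.0 (shut) to 1.0 (fully open).
Only numpy, scipy, OpenCV 4.12 (cv2) and the standard library are available. Lean on these libraries where they do the work, as an engineer would, in place of code of your own. Each camera call takes 0.05 s, during which the arm holds its last target.

## Working session

There is one attempt and no reset: what is moved stays moved. The work goes in short steps, each a Python script; the robot and the scene stay as the last script left them, time stands still between calls to the robot, and variables do not carry over. Pictures are saved under pics/ and viewed, and the job is handed in when it is done.

```bash
ls; mkdir -p pics
python3 - <<'E'
from plant import robot, cams
import cv2, numpy as np
print(robot.current_clock(), robot.tip_reach, robot.current_tool_rot(), robot.current_width(), robot.current_ft_force())
for n in ["scene","top","wrist"]:
    p=cams.camera_params(n); print(n,p)
    a,d=cams.grab_frame(n); cv2.imwrite(f"pics/{n}0.png",a[:,:,::-1]); np.save(f"pics/{n}0_d.npy",d)
E
```

```text
pics
0.0 72.6 [[-9.32435760e-01  3.61335540e-01 -4.24861473e-04]
 [ 3.61335755e-01  9.32434503e-01 -1.53956884e-03]
 [-1.60145443e-04 -1.58906669e-03 -9.99998725e-01]] 1.0021266933596475 [ 1.26219732 -0.39305695  0.2586808 ]
scene {'mtx': array([[527.57037291,   0.        , 327.19876674],
       [  0.        , 527.57037291, 232.00381611],
       [  0.        ,   0.        ,   1.        ]]), 'eye': array([130.64067186, 384.99937708, 471.89783792]), 'rotation': array([[-0.85699595, -0.23243214,  0.45992743],
       [-0.51520654,  0.40543835, -0.75510394],
       [-0.01096179, -0.88407864, -0.46720958]])}
top {'mtx': array([[514.44306731,   0.        , 322.39273416],
       [  0.        , 514.44306731, 237.82560788],
       [  0.        ,   0.        ,   1.        ]]), 'eye': array([ 509.86103501, -282.66845831,  922.91056113]), 'rotation': array([[ 0.00561923, -0.99835585,  0.05704408],
       [-0.9999267 , -0.00622157, -0.01038705],
       [ 0.01072488, -0.05698153, -0.99831763]])}
wrist {'mtx': array([[339.04963251,   0.        , 322.64132728],
       [  0.        , 339.04963251, 240.04265895],
       [  0.        ,   0.        ,   1.        ]]), 'eye': array([193.30033704, 702.37554265, 372.47448407]), 'rotation': array([[ 0.36184885,  0.89243133,  0.26950273],
       [ 0.93223525, -0.34587507, -0.10633846],
       [-0.0016855 ,  0.2897184 , -0.95711045]])}
```

View pics/top0.png

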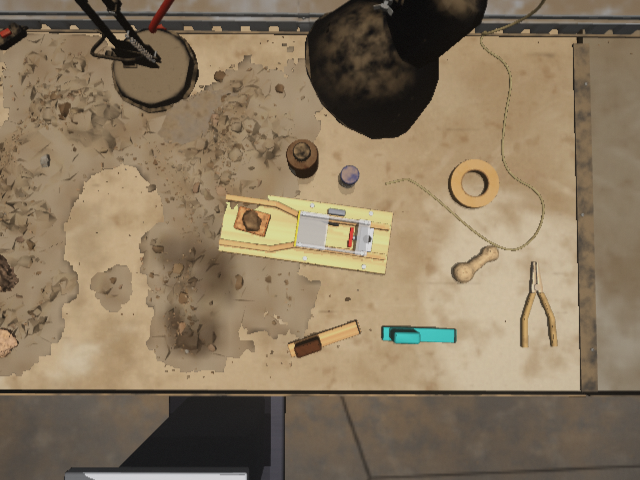

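View pics/scene0.png

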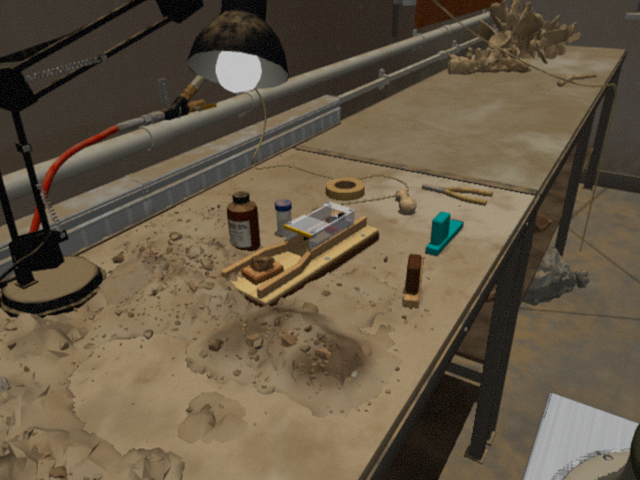

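View pics/wrist0.png

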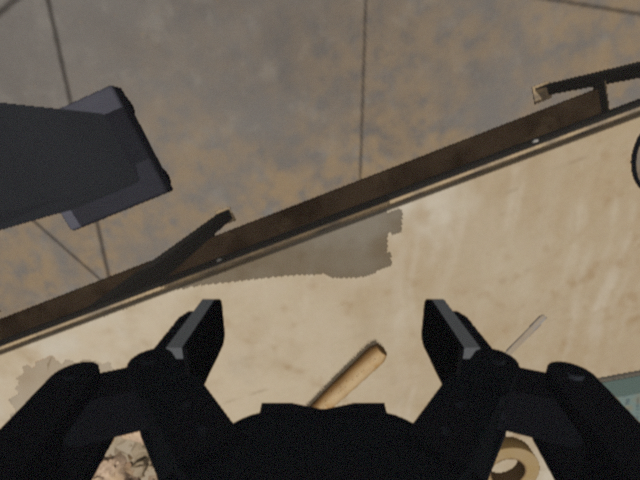

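```bash
cat > h.py <<'E'
import numpy as np, cv2
def ray(p,u,v):
    d=np.array([(u-p['mtx'][0,2])/p['mtx'][0,0],(v-p['mtx'][1,2])/p['mtx'][1,1],1.0]); return p['eye'],p['rotation']@d
def onplane(p,u,v,z):
    e,d=ray(p,u,v); return e+d*(z-e[2])/d[2]
def proj(p,X):
    c=p['rotation'].T@(np.asarray(X,float)-p['eye']); return (p['mtx']@c)[:2]/c[2]
def cloud(p,d):
    v,u=np.mgrid[0:480,0:640]; 
    c=np.stack([(u-p['mtx'][0,2])/p['mtx'][0,0]*d,(v-p['mtx'][1,2])/p['mtx'][1,1]*d,d],-1)
    return c@p['rotation'].T+p['eye']
E
python3 - <<'E'
from plant import robot, cams
from h import *
a=cv2.imread("pics/top0.png");
cv2.imwrite("pics/topj.png",cv2.resize(a[180:290,205:405],None,fx=4,fy=4,interpolation=cv2.INTER_CUBIC))
cv2.imwrite("pics/tops.png",cv2.resize(a[310:365,270:470],None,fx=4,fy=4,interpolation=cv2.INTER_CUBIC))
p=cams.camera_params("top"); d=np.load("pics/top0_d.npy"); P=cloud(p,d)
for (u,v) in [(235,250),(380,265),(250,250),(310,347),(345,333),(450,350),(250,220),(340,240),(303,160),(349,175),(400,338)]: print(u,v,P[v,u].round(1))
E
```

```text
235 250 [ 539.  -139.6   23.7]
380 265 [ 514.3 -392.9   24.6]
250 250 [ 539.2 -165.7   23.7]
310 347 [ 378.  -272.1   62.8]
345 333 [ 395.  -332.7   13.5]
450 350 [ 363.7 -521.    -2.1]
250 220 [ 588.8 -169.2   55.9]
340 240 [ 557.7 -322.9   22.8]
303 160 [ 683.8 -259.    94.6]
349 175 [ 665.2 -335.8   64.5]
400 338 [ 393.3 -421.4   62.5]
```

Run:
```python
from h import *
a=cv2.imread("pics/scene0.png");
cv2.imwrite("pics/scj.png",cv2.resize(a[190:310,215:425],None,fx=3.8,fy=3.8,interpolation=cv2.INTER_CUBIC))
```

```text
(no output)
```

View pics/topj.png

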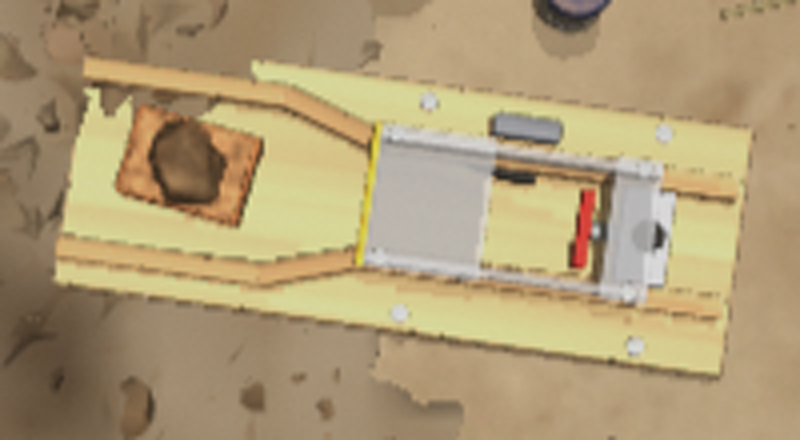

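View pics/tops.png

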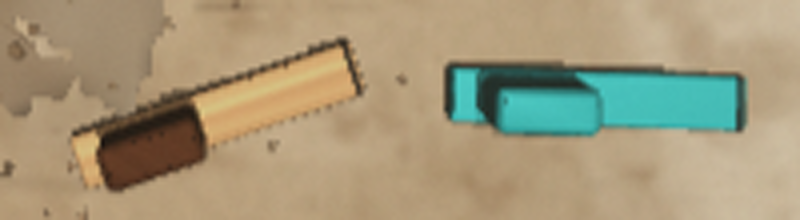

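View pics/scj.png

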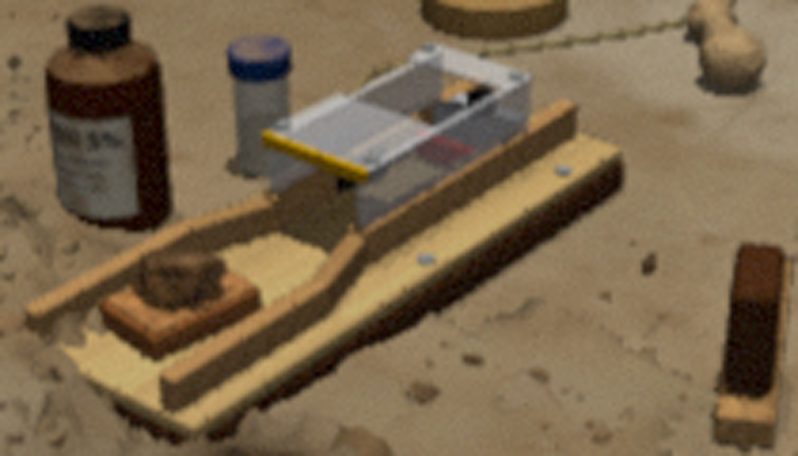

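```bash
cat > meas.py <<'E'
from plant import robot, cams
from h import *
p=cams.camera_params("top"); a=cv2.imread("pics/top0.png"); d=np.load("pics/top0_d.npy"); P=cloud(p,d)
hsv=cv2.cvtColor(a,cv2.COLOR_BGR2HSV); v,u=np.mgrid[0:480,0:640]
def rect(m,z,name):
    n,l,s,c=cv2.connectedComponentsWithStats(m.astype(np.uint8)); k=1+np.argmax(s[1:,4])
    ys,xs=np.where(l==k); 
    w=np.array([onplane(p,x,y,z)[:2] for x,y in zip(xs,ys)],np.float32)
    r=cv2.minAreaRect(w); print(name,s[k,4],r); print(cv2.boxPoints(r).round(1)); return r
for x in [(380,265),(235,250),(250,250),(345,333),(310,347),(232,213)]: print(x,hsv[x[1],x[0]])
box=lambda a,b,c,e:(u>a)&(u<b)&(v>c)&(v<e)
rect((P[...,2]>8)&(P[...,2]<19)&box(275,370,310,365),14,'sole')
rect((P[...,2]>50)&box(275,370,310,365),62,'handle')
rect((P[...,2]>15)&box(205,410,185,290),24,'jig')
H=hsv[...,0]
cr=(P[...,2]>30)&(P[...,2]<40)&box(230,272,200,240)
rect(cr,36,'carrier')
y=(hsv[...,1]>190)&(H>22)&(H<34)&box(285,310,200,255); rect(y,67,'bar')
r=((H<5)|(H>175))&(hsv[...,1]>180)&box(330,370,220,260); rect(r,36,'buffer')
E
python3 meas.py
```

```text
(380, 265) [ 23  90 215]
(235, 250) [ 26  85 215]
(250, 250) [ 25  88 214]
(345, 333) [ 16 122 211]
(310, 347) [ 11 157  96]
(232, 213) [ 25  87 214]
sole 716 ((386.3879699707031, -296.01373291015625), (24.637969970703125, 129.4004364013672), 19.071903228759766)
[[ 353.6 -238.9]
 [ 395.9 -361.2]
 [ 419.2 -353.1]
 [ 376.9 -230.8]]
handle 335 ((377.1116027832031, -267.9836120605469), (20.775358200073242, 44.06752395629883), 20.02433967590332)
[[ 359.8 -250.8]
 [ 374.9 -292.2]
 [ 394.4 -285.1]
 [ 379.3 -243.7]]
jig 12497 ((562.1815185546875, -251.10800170898438), (180.25384521484375, 326.7021179199219), 0.4195214807987213)
[[ 470.9  -88.4]
 [ 473.3 -415.1]
 [ 653.5 -413.8]
 [ 651.1  -87.1]]
carrier 434 ((589.7423706054688, -169.732666015625), (56.444862365722656, 39.92815017700195), 74.22207641601562)
[[ 562.9 -191.5]
 [ 601.3 -202.3]
 [ 616.6 -148. ]
 [ 578.2 -137.1]]Traceback (most recent call last):
  File "meas.py", line 18, in <module>
    y=(hsv[...,1]>190)&(H>22)&(H<34)&box(285,310,200,255); rect(y,67,'bar')
                                                           ~~~~^^^^^^^^^^^^
  File "meas.py", line 6, in rect
    n,l,s,c=cv2.connectedComponentsWithStats(m.astype(np.uint8)); k=1+np.argmax(s[1:,4])
                                                                      ~~~~~~~~~^^^^^^^^^
    return _wrapfunc(a, 'argmax', axis=axis, out=out, **kwds)
    return bound(*args, **kwds)
ValueError: attempt to get argmax of an empty sequence
```

```bash
python3 - <<'E'
s=open('meas.py').read()
i=s.index("rect((P[...,2]>15)"); j=s.index("H=hsv"); k=s.index("y=(hsv")
s=s[:i]+s[j:k]+'''
m=(P[...,2]>20)&(P[...,2]<29)&box(215,400,190,280)
m=cv2.morphologyEx(m.astype(np.uint8),cv2.MORPH_OPEN,np.ones((3,3)))
m=cv2.morphologyEx(m,cv2.MORPH_CLOSE,np.ones((15,15)))
cv2.imwrite('pics/m.png',m[180:290,205:405].repeat(3,0).repeat(3,1)*255)
rect(m,24,'jig')
y=(hsv[...,1]>140)&(H>=22)&(H<36)&box(285,310,200,255); rect(y,67,'bar')
r=((H<6)|(H>170))&(hsv[...,1]>180)&box(330,370,220,260); rect(r,36,'buffer')
'''
open('meas.py','w').write(s)
E
python3 meas.py
```

```text
(380, 265) [ 23  90 215]
(235, 250) [ 26  85 215]
(250, 250) [ 25  88 214]
(345, 333) [ 16 122 211]
(310, 347) [ 11 157  96]
(232, 213) [ 25  87 214]
sole 716 ((386.3879699707031, -296.01373291015625), (24.637969970703125, 129.4004364013672), 19.071903228759766)
[[ 353.6 -238.9]
 [ 395.9 -361.2]
 [ 419.2 -353.1]
 [ 376.9 -230.8]]
handle 335 ((377.1116027832031, -267.9836120605469), (20.775358200073242, 44.06752395629883), 20.02433967590332)
[[ 359.8 -250.8]
 [ 374.9 -292.2]
 [ 394.4 -285.1]
 [ 379.3 -243.7]]
carrier 434 ((589.7423706054688, -169.732666015625), (56.444862365722656, 39.92815017700195), 74.22207641601562)
[[ 562.9 -191.5]
 [ 601.3 -202.3]
 [ 616.6 -148. ]
 [ 578.2 -137.1]]
jig 7890 ((577.6117553710938, -255.1048126220703), (310.4322814941406, 115.97891998291016), 82.36632537841797)
[[ 499.5 -401.2]
 [ 614.5 -416.6]
 [ 655.7 -109. ]
 [ 540.8  -93.6]]
bar 60 ((575.01171875, -247.95896911621094), (3.30543851852417, 57.43910598754883), 82.37449645996094)
[[ 546.3 -245.8]
 [ 603.3 -253.4]
 [ 603.7 -250.1]
 [ 546.8 -242.5]]
buffer 45 ((562.3716430664062, -339.8605651855469), (3.9130263328552246, 31.59892463684082), 82.03594207763672)
[[ 546.5 -339.6]
 [ 577.7 -344. ]
 [ 578.3 -340.1]
 [ 547.  -335.7]]
```

View pics/m.png

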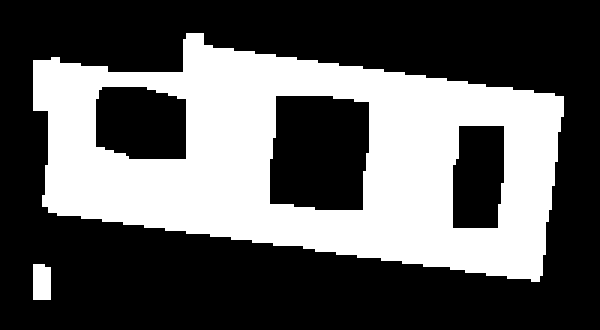

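Run:
```python
from plant import robot, cams
from h import *
p=cams.camera_params("top"); d=np.load("pics/top0_d.npy"); P=cloud(p,d)
for (u,v) in [(330,100),(370,120),(420,100),(350,60),(150,75),(130,40),(95,10),(470,10)]: print(u,v,P[v,u].round(0))
f=np.array([-.133,-.991,0]); f/=np.linalg.norm(f)
s=np.array([.327,-.945,0]); s/=np.linalg.norm(s)
def R(x): z=np.array([0,0,-1.]); return np.column_stack([x,np.cross(z,x),z])
O=np.array([575.5,-244,0])
for sg in(-1,1):
  print(sg)
  for q in [((376.4,-267.3,220),s),((376.4,-267.3,100),s)]+[(O+f*x+[0,0,126+dz],f) for x,dz in ((-220,60),(-220,0),(-120,0),(-30,0))]:
    j=robot.inverse_kinematics(np.array(q[0]),R(sg*q[1])); print(None if j is None else np.round(j,2))
```

```text
330 100 [ 702. -297.  342.]
370 120 [ 681. -343.  334.]
420 100 [ 703. -401.  340.]
350 60 [ 736. -317.  375.]
150 75 [845.  12.  34.]
130 40 [846.  -2. 171.]
95 10 [938.  92.  79.]
470 10 [ 757. -428.  445.]
-1
[ 0.05  0.5   0.64  2.3  -0.62  0.52  1.51]
[ 0.44  0.67  0.07  2.35 -0.34  0.14  1.17]
[-0.25  0.63  0.29  1.99 -0.32  0.57  0.13]
[-0.19  0.71  0.21  2.02 -0.32  0.45  0.13]
[ 0.    0.7   0.17  2.02 -0.26  0.44  0.24]
[ 0.17  0.71  0.14  1.98 -0.21  0.46  0.33]
1
[-0.19  0.7   1.11  2.31 -0.99  0.76 -1.17]
[ 0.38  0.68  0.17  2.35 -0.72  0.16 -1.59]
[ 0.26  0.65 -0.46  1.96  0.46  0.65  2.51]
[ 0.25  0.73 -0.46  1.99  0.6   0.56  2.38]
[ 0.43  0.74 -0.48  1.99  0.62  0.57  2.53]
[-0.18  0.84  0.73  2.01 -0.93  0.67 -2.11]
```

```bash
cat >> h.py <<'E'
f=np.array([-.133,-.991,0]); f/=np.linalg.norm(f)
s=np.array([.327,-.945,0]); s/=np.linalg.norm(s)
def R(x): z=np.array([0,0,-1.]); x=-x; return np.column_stack([x,np.cross(z,x),z])
O=np.array([575.5,-244,0]); n=np.array([-f[1],f[0],0])
def J(x,y,z): return O+f*x+n*y+np.array([0,0,z])
E
python3 - <<'E'
from plant import robot, cams
from h import *
robot.reach(np.array([376.4,-267.3,200]),R(s))
print(robot.current_clock(),robot.current_tool_pos(),robot.current_joint_positions().round(2) if hasattr(robot.current_joint_positions(),'round') else 0)
p=cams.camera_params("wrist"); a,d=cams.grab_frame("wrist"); cv2.imwrite("pics/w1.png",a[:,:,::-1]); np.save("pics/w1_d.npy",d)
import pickle; pickle.dump(p,open("pics/w1.pkl","wb"))
for X in [(376.4,-267.3,62),(407.5,-357.1,7),(407.5,-357.1,14)]: print(proj(p,X))
print(robot.current_ft_force())
E
```

```text
3.4833 [ 376.91014394 -266.92463279  199.97559541] [ 0.26  0.48  0.32  2.3  -0.38  0.41  1.24]
[321.48578208 256.42958443]
[321.79701165 336.76504291]
[321.77129103 341.32012105]
[0.05640342 0.27827283 1.51210797]
```

View pics/w1.png

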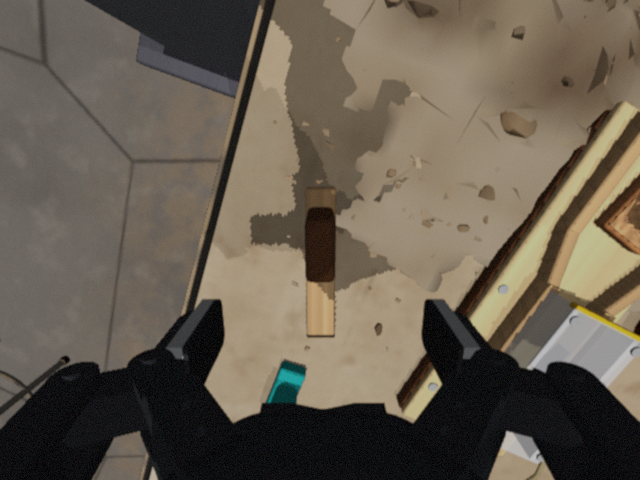

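Run:
```python
from h import *
import pickle
p=pickle.load(open("pics/w1.pkl","rb")); a=cv2.imread("pics/w1.png")
cv2.imwrite("pics/w1c.png",cv2.resize(a[175:350,270:370],None,fx=3.4,fy=3.4,interpolation=cv2.INTER_CUBIC))
o=np.array([376.4,-267.3,0])
for u,v,z in [(320.5,283,62),(320.5,337,14),(320.5,187,14),(306,330,14),(335,330,14)]:
    X=onplane(p,u,v,z); print(X.round(1), ((X-o)@s).round(1), ((X-o)@np.array([-s[1],s[0],0])).round(1))
```

```text
[ 381.9 -285.2   62. ] 18.7 -0.7
[ 405.1 -353.4   14. ] 90.8 -1.1
[ 363.  -231.5   14. ] -38.2 -0.9
[ 391.1 -351.    14. ] 83.9 -13.5
[ 414.6 -342.9   14. ] 83.9 11.3
```

View pics/w1c.png

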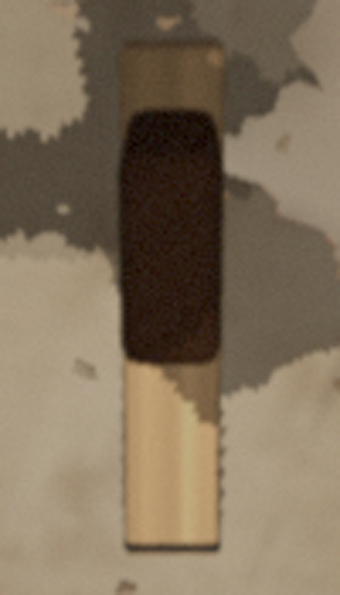

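Run:
```python
from h import *
import pickle
p=pickle.load(open("pics/w1.pkl","rb"))
for X in [(165,-55,24),(-130,-55,24),(4,-29,64),(0,-29,70)]: print(X,proj(p,J(*X)).round(1))
for u,v,z in [(399,402,24),(624,103,24),(553,290,67),(640,331,67)]:
    X=onplane(p,u,v,z)-O; print((X@f).round(1),(X@n).round(1))
a=cv2.imread("pics/w1.png")
cv2.imwrite("pics/w1j.png",cv2.resize(a[90:430,390:640],None,fx=1.75,fy=1.75,interpolation=cv2.INTER_CUBIC))
```

```text
(165, -55, 24) [402.4 416.4]
(-130, -55, 24) [627.  100.5]
(4, -29, 64) [571.8 304.9]
(0, -29, 70) [582.2 304.3]
152.8 -65.7
-127.9 -55.7
0.6 -49.7
-1.5 22.0
```

View pics/w1j.png

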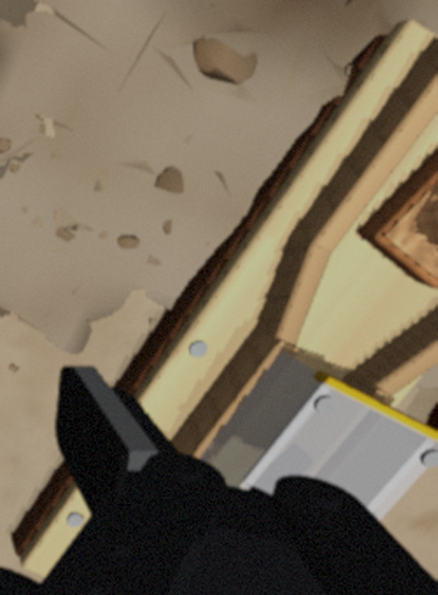

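Run:
```python
from plant import robot, cams
from h import *
g=np.array([376.4,-267.3,0])-1.8*s-0.5*np.array([-s[1],s[0],0])
robot.line_to(g+[0,0,100],R(s),feed=120)
F0=np.array(robot.current_ft_force()); print(F0)
robot.gripper_to(0.0,100); print(robot.current_width(),robot.current_ft_force())
robot.line_to(g+[0,0,160],R(s),feed=100)
print(robot.current_clock(),robot.current_tool_pos(),robot.current_width(),robot.current_ft_force())
a,d=cams.grab_frame("scene"); cv2.imwrite("pics/s2.png",a[:,:,::-1])
p=cams.camera_params("wrist"); a,d=cams.grab_frame("wrist"); cv2.imwrite("pics/w2.png",a[:,:,::-1])
```

```text
[0.18416492 0.04807298 0.38349201]
0.21603705792175706 [0.93338934 0.77547103 5.88594799]
5.8833 [ 375.33546306 -265.54247077  159.75148446] 0.2224157742860408 [-0.61279406 -0.08201467 -0.48053721]
```

View pics/s2.png

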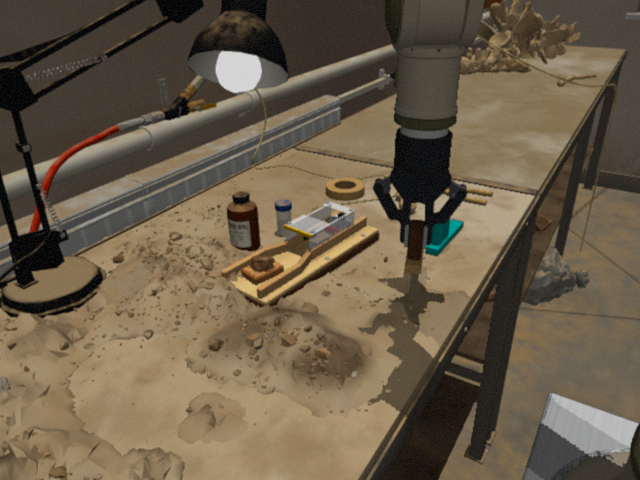

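View pics/w2.png

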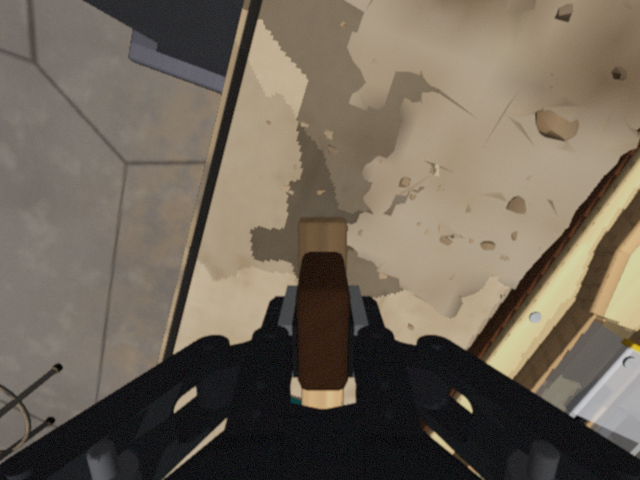

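```bash
python3 - <<'E'
from plant import robot, cams
from h import *
import pickle
p0=np.array(robot.current_tool_pos())
robot.line_to(p0+[0,0,35],R(s),feed=150)
robot.line_to(J(-222,0,195),R(f),feed=200)
robot.line_to(J(-222,0,150),R(f),feed=120)
robot.dwell(0.3)
print(robot.current_clock(),robot.current_tool_pos()-J(-222,0,150),robot.current_ft_force(),robot.current_joint_positions())
for c in ("scene","top","wrist"):
  p=cams.camera_params(c); a,d=cams.grab_frame(c); cv2.imwrite(f"pics/{c}3.png",a[:,:,::-1]); np.save(f"pics/{c}3.npy",d); pickle.dump(p,open(f"pics/{c}3.pkl","wb"))
  for X in [(-127,-12,64),(-127,12,64),(-127,-12,50),(-127,12,50),(-257,-12,64),(-257,12,64)]: print(c,X,proj(p,J(*X)).round(1))
E
python3 - <<'E'
import cv2
a=cv2.imread("pics/scene3.png"); cv2.imwrite("pics/scene3c.png",cv2.resize(a[170:330,160:360],None,fx=4,fy=3.7*4/3.7,interpolation=cv2.INTER_CUBIC)[:600])
a=cv2.imread("pics/top3.png"); cv2.imwrite("pics/top3c.png",cv2.resize(a[160:290,130:330],None,fx=4,fy=4,interpolation=cv2.INTER_CUBIC))
E
```

```text
9.0083 [0.23123431 0.05527215 0.57536492] [-0.14917431 -0.14599148 -0.38045358] [-0.38375439  0.72179929  0.51264276  2.01766559 -0.6490806   0.56604822
  0.4520133 ]
scene (-127, -12, 64) [243.8 267.8]
scene (-127, 12, 64) [232.7 262.7]
scene (-127, -12, 50) [244.6 275.9]
scene (-127, 12, 50) [233.6 270.6]
scene (-257, -12, 64) [170.6 309.5]
scene (-257, 12, 64) [159.5 302.9]
top (-127, -12, 64) [217.7 224.3]
top (-127, 12, 64) [219.9 210.1]
top (-127, -12, 50) [219.3 225. ]
top (-127, 12, 50) [221.4 211.1]
top (-257, -12, 64) [140.6 213.5]
top (-257, 12, 64) [142.9 199.3]
wrist (-127, -12, 64) [301.5 439.4]
wrist (-127, 12, 64) [342.5 439.4]
wrist (-127, -12, 50) [302.8 420.3]
wrist (-127, 12, 50) [341.3 420.3]
wrist (-257, -12, 64) [296.4 223.4]
wrist (-257, 12, 64) [347.1 223.4]
```

View pics/scene3c.png

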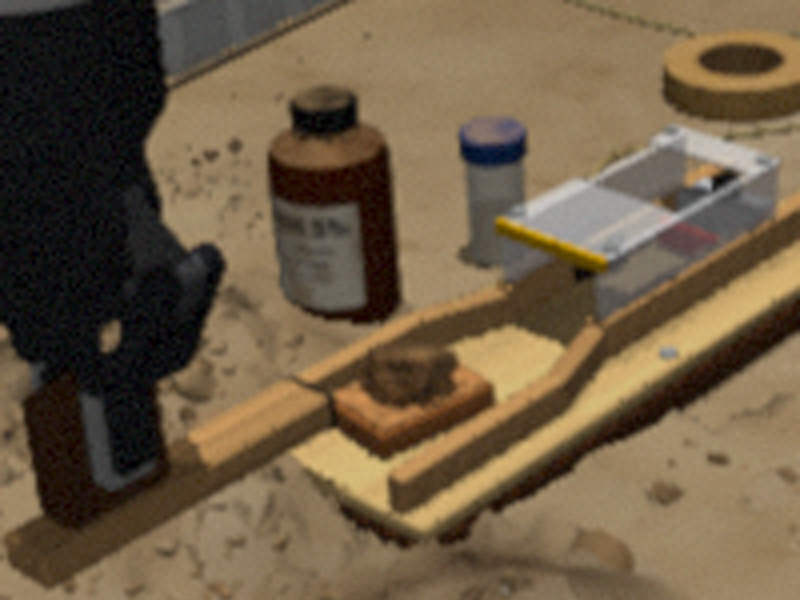

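View pics/top3c.png

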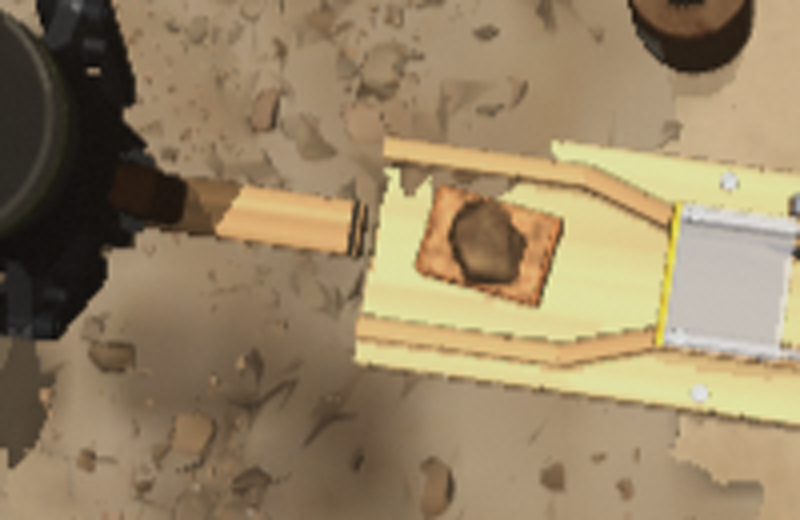

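Run:
```python
from plant import robot, cams
from h import *
robot.line_to(J(-222,0,126),R(f),feed=80); robot.dwell(0.2)
F0=np.array(robot.current_ft_force()); np.save('F0.npy',F0); print(F0, robot.current_tool_pos()[2],robot.current_clock())
x=-222
while x<-122:
    x+=10; robot.line_to(J(x,0,126),R(f),feed=60)
    F=np.array(robot.current_ft_force())-F0; P=robot.current_tool_pos()-O
    print(x,round(robot.current_clock(),2),'x',(P@f).round(2),'y',(P@n).round(2),'z',P[2].round(2),'F',(F@f).round(2),(F@n).round(2),F[2].round(2))
    if F@f<-8 or abs(F[2])>8: break
for c in ("scene","top"):
  a,d=cams.grab_frame(c); cv2.imwrite(f"pics/{c}4.png",a[:,:,::-1])
a=cv2.imread("pics/scene4.png"); cv2.imwrite("pics/scene4c.png",cv2.resize(a[170:310,200:400],None,fx=4,fy=4,interpolation=cv2.INTER_CUBIC))
a=cv2.imread("pics/top4.png"); cv2.imwrite("pics/top4c.png",cv2.resize(a[170:290,200:400],None,fx=4,fy=4,interpolation=cv2.INTER_CUBIC))
```

```text
[ 0.80438758 -0.26305207 -0.15804917] 126.10367310031955 9.8083
-212 10.12 x -211.14 y 0.02 z 126.19 F -0.27 -0.83 -1.41
-202 10.44 x -201.32 y 0.0 z 126.07 F 0.09 -0.93 -0.57
-192 10.76 x -191.28 y 0.02 z 126.06 F -0.25 -1.13 -1.14
-182 11.07 x -181.25 y 0.02 z 126.06 F -0.08 -0.69 -0.74
-172 11.39 x -171.24 y -0.01 z 126.06 F 0.2 -0.76 -0.36
-162 11.71 x -161.54 y -0.22 z 125.92 F -1.1 -1.78 -1.48
-152 12.03 x -152.82 y -0.78 z 125.74 F -4.07 -2.68 -0.9
-142 12.34 x -141.36 y 0.33 z 126.11 F -2.16 -1.41 -0.7
-132 12.66 x -130.92 y 0.31 z 126.12 F -0.59 -1.26 -1.2
-122 12.97 x -121.11 y 0.1 z 126.07 F -0.11 -0.53 -0.79
```

View pics/scene4c.png

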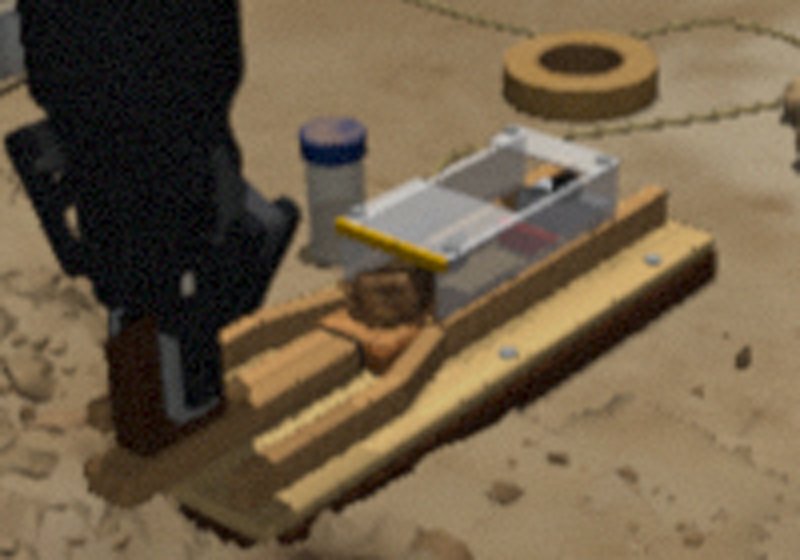

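View pics/top4c.png

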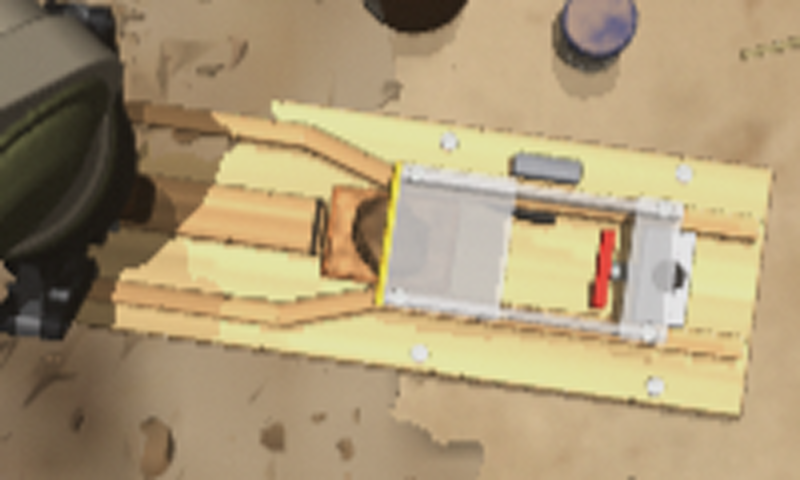

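```bash
cat > push.py <<'E'
from plant import robot, cams
from h import *
F0=np.load('F0.npy')
def rd(k=4,dt=0.04):
    L=[]
    for _ in range(k):
        robot.dwell(dt); L.append(np.array(robot.current_ft_force())-F0)
    F=np.mean(L,0); P=np.array(robot.current_tool_pos())-O
    return P@f,-(F@f),F@n,F[2],P[2],P@n
def step(x,feed):
    robot.line_to(J(x,0,126),R(f),feed=feed); r=rd()
    print(round(x,1),round(robot.current_clock(),2),'x %.2f Fpush %.2f Fy %.2f Fz %.2f z %.2f y %.2f'%r,flush=True); return r
E
python3 - <<'E'
from push import *
x=-122
while x<-72:
    x+=5; r=step(x,40)
    if r[1]>18 or abs(r[3])>10: break
E
```

```text
-117 13.52 x -116.98 Fpush 0.29 Fy -0.92 Fz -1.29 z 126.02 y 0.04
-112 13.96 x -111.95 Fpush 0.38 Fy -0.69 Fz -0.58 z 125.99 y -0.01
-107 14.4 x -106.92 Fpush 0.55 Fy -0.80 Fz -0.54 z 125.98 y -0.03
-102 14.84 x -101.86 Fpush -0.24 Fy -1.14 Fz -0.85 z 126.03 y 0.06
-97 15.28 x -97.32 Fpush 4.18 Fy -0.61 Fz -0.57 z 125.98 y 0.03
-92 15.72 x -92.57 Fpush 4.87 Fy -1.22 Fz 0.92 z 125.95 y -0.25
-87 16.17 x -88.17 Fpush 6.69 Fy -1.88 Fz 1.15 z 125.87 y -0.32
-82 16.61 x -82.81 Fpush 5.39 Fy -1.30 Fz -0.55 z 125.79 y -0.29
-77 17.05 x -77.73 Fpush 5.38 Fy -1.27 Fz -0.20 z 125.80 y -0.32
-72 17.49 x -72.80 Fpush 5.89 Fy -1.39 Fz -0.42 z 125.76 y -0.36
```

Run:
```python
from push import *
x=-72; L=[]
while x<-36:
    x+=1; r=step(x,20); L.append(r[1])
    b=np.median(L[:-3]) if len(L)>6 else 5.6
    if r[1]>b+3.0 or abs(r[3])>10: break
print(b)
```

```text
-71 17.91 x -72.21 Fpush 7.09 Fy -1.34 Fz 0.52 z 125.81 y -0.37
-70 18.32 x -71.37 Fpush 7.73 Fy -1.74 Fz 0.84 z 125.82 y -0.37
-69 18.74 x -70.43 Fpush 7.73 Fy -1.80 Fz 0.57 z 125.81 y -0.38
-68 19.16 x -69.44 Fpush 7.47 Fy -1.74 Fz 1.54 z 125.79 y -0.40
-67 19.57 x -68.42 Fpush 7.58 Fy -1.63 Fz 1.19 z 125.83 y -0.37
-66 19.99 x -67.47 Fpush 7.33 Fy -1.57 Fz 1.01 z 125.80 y -0.42
-65 20.41 x -66.44 Fpush 7.19 Fy -1.54 Fz 0.86 z 125.80 y -0.42
-64 20.82 x -65.47 Fpush 7.49 Fy -1.99 Fz 0.90 z 125.81 y -0.38
-63 21.24 x -64.46 Fpush 7.64 Fy -1.31 Fz 0.96 z 125.79 y -0.44
-62 21.66 x -63.48 Fpush 7.52 Fy -2.32 Fz 1.41 z 125.81 y -0.39
-61 22.07 x -62.46 Fpush 7.34 Fy -1.82 Fz 1.22 z 125.83 y -0.41
-60 22.49 x -61.46 Fpush 7.88 Fy -1.80 Fz 1.41 z 125.79 y -0.43
-59 22.91 x -60.47 Fpush 7.54 Fy -1.89 Fz 1.00 z 125.79 y -0.43
-58 23.32 x -59.48 Fpush 7.42 Fy -1.82 Fz 1.36 z 125.82 y -0.42
-57 23.74 x -58.49 Fpush 7.75 Fy -1.93 Fz 1.28 z 125.80 y -0.42
-56 24.16 x -57.56 Fpush 7.81 Fy -1.80 Fz 1.63 z 125.78 y -0.44
-55 24.57 x -56.88 Fpush 8.82 Fy -1.74 Fz 1.93 z 125.82 y -0.42
-54 24.99 x -56.30 Fpush 10.49 Fy -2.09 Fz 2.80 z 125.84 y -0.45
-53 25.41 x -55.72 Fpush 11.84 Fy -2.13 Fz 3.96 z 125.88 y -0.43
7.529551170518671
```

Run:
```python
from push import *
step(-52,20); step(-51.3,20)
for c in ("scene","top"):
  a,d=cams.grab_frame(c); cv2.imwrite(f"pics/{c}5.png",a[:,:,::-1])
a=cv2.imread("pics/scene5.png"); cv2.imwrite("pics/scene5c.png",cv2.resize(a[180:300,230:400],None,fx=4.7,fy=4.7,interpolation=cv2.INTER_CUBIC))
a=cv2.imread("pics/top5.png"); cv2.imwrite("pics/top5c.png",cv2.resize(a[180:290,240:400],None,fx=5,fy=5,interpolation=cv2.INTER_CUBIC))
```

```text
-52 25.82 x -55.16 Fpush 12.95 Fy -2.84 Fz 4.89 z 125.88 y -0.44
-51.3 26.24 x -54.83 Fpush 14.24 Fy -2.82 Fz 6.04 z 125.92 y -0.42
```

View pics/scene5c.png

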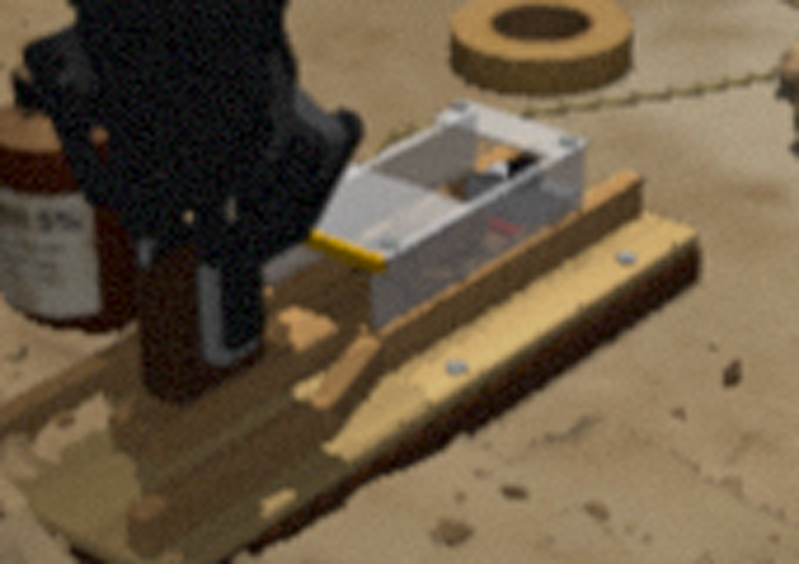

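View pics/top5c.png

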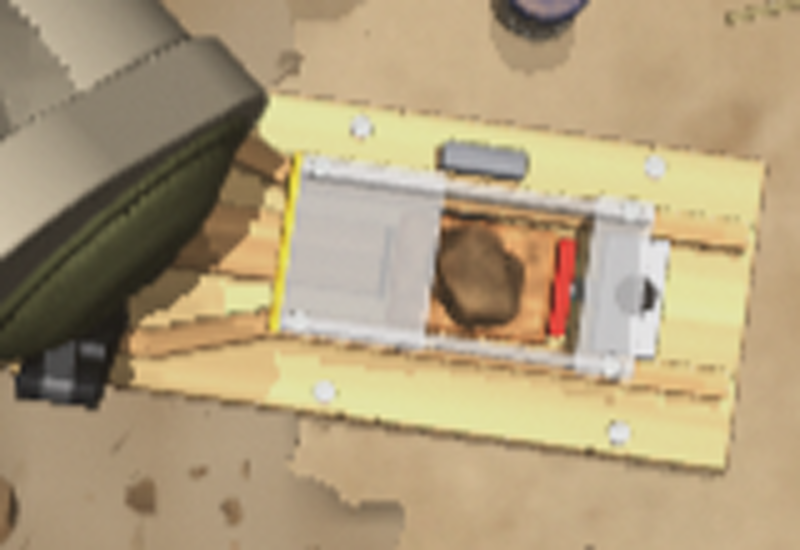

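```bash
cat > red.py <<'E'
from plant import cams
from h import *
import sys
p=cams.camera_params("top")
def red(fn):
    a=cv2.imread(fn).astype(float); b,g,r=a[...,0],a[...,1],a[...,2]
    w=np.clip(r-np.maximum(b,g)-60,0,None); m=np.zeros_like(w); m[225:250,345:362]=1
    # brown excluded by threshold
    w=w*m; v,u=np.mgrid[0:480,0:640]; X=onplane(p,(w*u).sum()/w.sum(),(w*v).sum()/w.sum(),36)-O
    return (X@f).round(2),(X@n).round(2),w.sum()
for k in sys.argv[1:]: print(k,red(f"pics/top{k}.png"))
E
python3 red.py 0 4 5
```

```text
0 (np.float64(97.45), np.float64(0.21), np.float64(4410.0))
4 (np.float64(97.42), np.float64(0.17), np.float64(4895.0))
5 (np.float64(99.83), np.float64(0.03), np.float64(5446.0))
```

```bash
python3 - <<'E'
from push import *
robot.line_to(J(-51.0,0,127),R(f),feed=20); print(np.round(rd(),2))
robot.line_to(J(-50.0,0,127),R(f),feed=20); print(np.round(rd(),2))
a,d=cams.grab_frame("top"); cv2.imwrite("pics/top6.png",a[:,:,::-1]); print(robot.current_clock())
E
python3 red.py 0 6
```

```text
[-53.94  11.17  -1.42   0.14 126.5   -0.52]
[-53.21  11.93  -1.11  -0.6  126.43  -0.53]
27.225
0 (np.float64(97.45), np.float64(0.21), np.float64(4410.0))
6 (np.float64(101.16), np.float64(-0.03), np.float64(5288.0))
```

```bash
python3 - <<'E'
from push import *
robot.line_to(J(-60,0,127),R(f),feed=20); print(np.round(rd(),2))
a,d=cams.grab_frame("top"); cv2.imwrite("pics/top7.png",a[:,:,::-1])
robot.line_to(J(-225,0,127.5),R(f),feed=90); print(np.round(rd(),2))
robot.line_to(J(-225,0,160),R(f),feed=100); robot.dwell(.2)
for c in ("top","scene"):
  a,d=cams.grab_frame(c); cv2.imwrite(f"pics/{c}8.png",a[:,:,::-1])
  p=cams.camera_params(c)
  for X in [(-130,-12,74),(-130,-12,60),(-130,12,74),(-260,-12,60)]: print(c,X,proj(p,J(*X)).round(1))
print(robot.current_clock())
a=cv2.imread("pics/scene8.png"); cv2.imwrite("pics/scene8c.png",cv2.resize(a[180:330,150:350],None,fx=4,fy=4,interpolation=cv2.INTER_CUBIC))
a=cv2.imread("pics/top8.png"); cv2.imwrite("pics/top8c.png",cv2.resize(a[170:290,200:400],None,fx=4,fy=4,interpolation=cv2.INTER_CUBIC))
E
python3 red.py 0 6 7 8
```

```text
[-59.7    0.69  -0.73  -0.89 127.03   0.  ]
[-2.2464e+02 -2.0000e-02 -1.1100e+00 -1.1200e+00  1.2754e+02  2.0000e-02]
top (-130, -12, 74) [214.8 223.5]
top (-130, -12, 60) [216.4 224.2]
top (-130, 12, 74) [216.9 209.2]
top (-260, -12, 60) [139.7 213.5]
scene (-130, -12, 74) [241.7 262.8]
scene (-130, -12, 60) [242.6 271. ]
scene (-130, 12, 74) [230.6 257.7]
scene (-260, -12, 60) [169.2 313.1]
31.0167
0 (np.float64(97.45), np.float64(0.21), np.float64(4410.0))
6 (np.float64(101.16), np.float64(-0.03), np.float64(5288.0))
7 (np.float64(101.11), np.float64(0.02), np.float64(5339.0))
8 (np.float64(101.13), np.float64(-0.01), np.float64(5159.0))
```

View pics/scene8c.png

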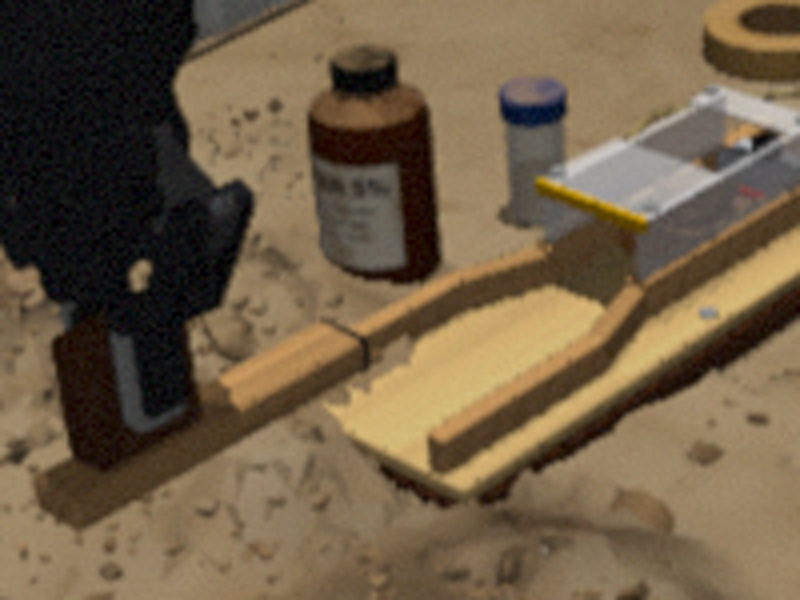

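View pics/top8c.png

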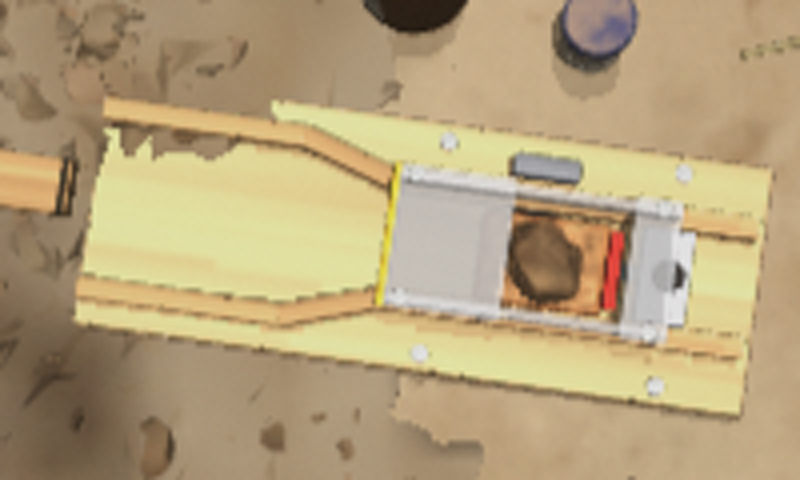

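```bash
python3 - <<'E'
from push import *
g=np.array([376.4,-267.3,0])-1.8*s-0.5*np.array([-s[1],s[0],0])
robot.line_to(J(-225,0,195),R(f),feed=150)
robot.line_to(g+[0,0,195],R(s),feed=200)
robot.line_to(g+[0,0,110],R(s),feed=120); robot.dwell(.2)
b=rd()[3]; print('base',b)
z=104.
while z>98.9:
    robot.line_to(g+[0,0,z],R(s),feed=25); r=rd(); print(z,np.round(r[3]-b,2),round(r[4],2))
    if r[3]-b>4: break
    z-=0.5 if z<=102.5 else 1
a,d=cams.grab_frame("scene"); cv2.imwrite("pics/scene9.png",a[:,:,::-1])
print(robot.current_clock())
E
python3 -c "
import cv2
a=cv2.imread('pics/scene9.png'); cv2.imwrite('pics/scene9c.png',cv2.resize(a[200:350,340:500],None,fx=4,fy=4,interpolation=cv2.INTER_CUBIC))"
```

```text
base -0.7456773579160019
104.0 0.02 103.97
103.0 0.0 103.01
102.0 0.14 101.99
101.5 0.25 101.51
101.0 0.2 101.0
100.5 -0.22 100.51
100.0 6.42 100.23
37.5667
```

View pics/scene9c.png

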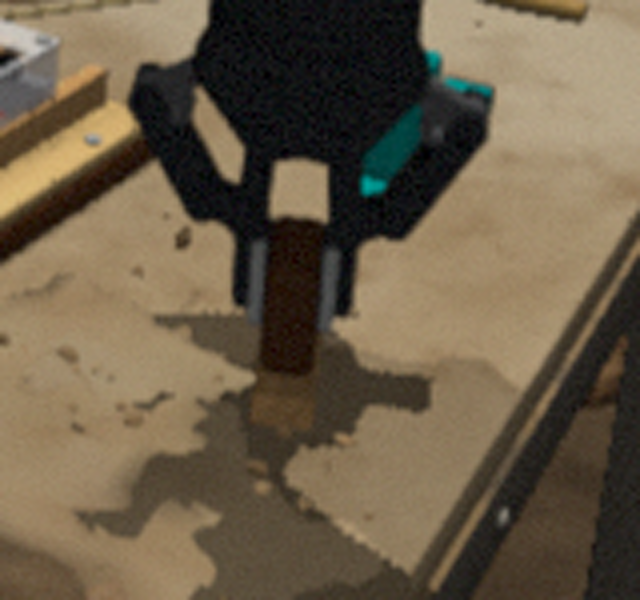

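```bash
python3 - <<'E'
from push import *
robot.gripper_to(1.0); robot.dwell(.2)
p0=np.array(robot.current_tool_pos())
robot.line_to(p0+[0,0,120],R(s),feed=120)
print(robot.current_clock(),robot.current_width())
robot.line_to(np.array([376,-60,260]),R(s),feed=200) if robot.inverse_kinematics(np.array([376,-60,260]),R(s)) is not None else None
robot.dwell(.3)
for c in ("top","scene"):
  a,d=cams.grab_frame(c); cv2.imwrite(f"pics/{c}10.png",a[:,:,::-1]); np.save(f"pics/{c}10.npy",d)
P=cloud(cams.camera_params("top"),np.load("pics/top10.npy"))
print(P[347,310].round(1),P[333,345].round(1),robot.current_clock())
E
python3 red.py 0 8 10
```

```text
39.575 1.002982542993846
[ 378.  -272.1   63. ] [ 395.  -332.7   13.7] 41.175
0 (np.float64(97.45), np.float64(0.21), np.float64(4410.0))
8 (np.float64(101.13), np.float64(-0.01), np.float64(5159.0))
10 (np.float64(101.14), np.float64(0.02), np.float64(5069.0))
```

View pics/top10.png

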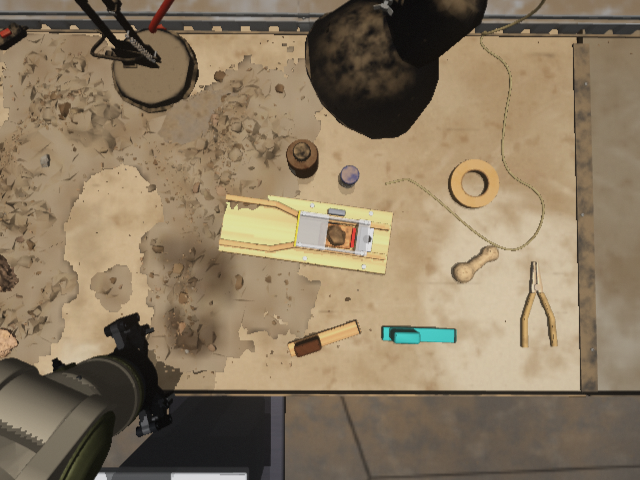

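View pics/scene10.png

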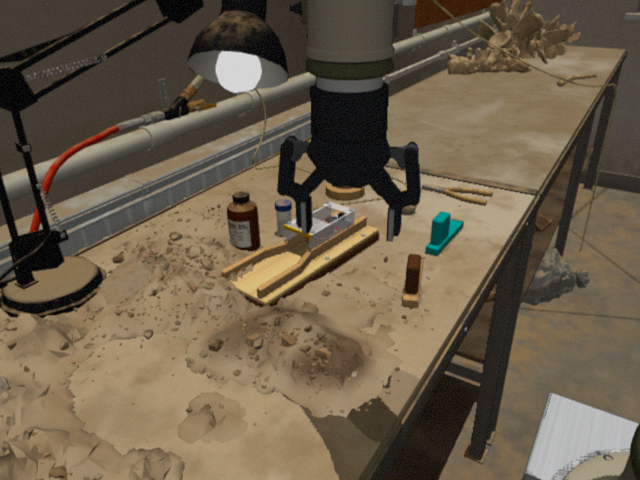

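The stick stands level on the bench, with its handle top at about 63 mm and its sole top at about 14 mm. The carrier is still against the buffer, with the red buffer at about (353, 237) in the top view. The bottle and vial are unmoved, so I am handing in.

```bash
python3 -c "
from plant import robot
print(robot.current_ft_force(),robot.current_clock()); robot.sign_off()"
```

```text
[-0.21919368  0.35946534 -0.05388889] 41.175
the job is handed in; nothing more can be done
```

The job is done and handed in at 41.2 s. The carrier is nipped against the buffer, and the push stick is back on its sole where it started.

- **Push:** I held the wooden stick by its handle. The brake raised the push force to about 7.5 N. By feel, the buffer's face was near jig x = 95 mm. I pressed it in by about 3.7 mm by the top camera, or about 4.2 mm by arm travel, of its 10 mm.
- **Hold:** After the stick was drawn out, the buffer stayed put to within 0.1 mm in three later top views. The last one was after the stick was released.
- **Stick and bystanders:** The stick's heights match a flat stand (handle top 63 mm, sole top 14 mm), and it is off the jig. The bottle, the vial and the teal look-alike stick appear where they were.

**What disagreed:**
- The top and wrist cameras put the stick about 3.5 mm apart, so I gripped it midway.
- Late in the push the upward force on the stick crept to about 6 N, probably because the nose dipped slightly. Raising the tool 1 mm brought it back to about zero before the last millimetre. The highest push force I read was about 14 N.

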